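# Seat a round dye tile in a colour reader's three-point nest

## Robot

A 6-joint arm with a two-finger parallel gripper is mounted at the origin on the work surface. World frame = base frame: x ahead of the robot, y to its left, z up, the work surface at z = 0. Lengths are in m, angles in rad, forces in N, time in s.
With the tool pointing down it reaches from about 0.25 to 0.775 m from the base axis. Payload 4 kg.
Tool frame: the origin (TCP) lies at the very end of the fingers, on their centre line; the grasp point (between the pads) lies manip.hold_point_z behind it (manip.hold_point_z is the distance from the TCP to the grasp point, in m); x points along the fingers, y is the direction in which the jaws open and shut, and the axes are right-handed (so a half turn about x gives the same grasp; the last joint's range is limited). The gripper opens to 85 mm and grips with 20 to 120 N. Pads are 22 mm wide; open, the fingers measure 114 mm over their backs; the gripper's body (76 mm by 85 mm) begins 54 mm behind the grasp point. The pads swing forward as they close: fully open they stand 13 mm farther back than shut.
Start: joints at [-1.428, 0.087, 1.371, -0, 1.684, -0.103], TCP at [0.134, -0.533, 0.231] pointing down, gripper open.
Joint ranges: [-3.1, 3.1], [-0.76, 2.03], [0.27, 2.55], [-1.08, 4.22], [0.17, 2.65], [-2.57, 2.57]. Speed limits (rad/s): [2.79, 2.79, 3.14, 3.14, 3.14, 3.14].

## Interface

Orientations are given as a 3x3 rotation matrix whose columns are the frame's x, y, z axes.
In Python, from workcell import manip, grab_frame gives the robot as it stands.
- The arm moves only by the shell command python3 -m inch 'ROWS'. ROWS is JSON, a list of rows, each a list of 5 numbers: the finger opening in cm, from 0 to 8.54, then the shift along the world's x, y, z in cm, then the turn about the world's z in units of 8 degrees (1.0 is 8 degrees). In form: [[fingers, dx, dy, dz, yaw], ...]. A call has 1 to 20 rows; each row is the pose to reach, as a shift and turn from the pose commanded when the call began; what a row does not reach only later rows make up. A row lasts 1/10 s, in which the tool goes at most 50 mm and 8.59 degrees, less where a joint would pass 70% of its speed; a pose out of reach is approached as far as the arm can. A call with a gripper value outside its range is refused whole. The fingers move at their own pace and stop on an object; the grip force is fixed at half the most. Time passes only in rows, so rows that repeat a pose let the fingers close. It gives the time, the measured TCP pose, the force and the opening at its end, in the units of the state.
- manip.read_state(): the state, without advancing time (a new reading comes with each control period).
- grab_frame(name): name is "scene" or "top" or "wrist"; returns a dict with "color" (420x560x3 uint8, red, green, blue), "fx", "fy", "cx", "cy" (pixels), "extrinsics" (4x4, takes a point from world to camera coordinates); the wrist camera has in their place "tool_from_camera" (4x4, takes a point from camera to tool coordinates, whose origin is the TCP and whose axes are the tool frame's). Camera axes: x right, y down, z forward; pixel columns grow to the right and rows downward; lengths in m; the calibration is good to about 2 mm. The wrist camera is an equidistant fisheye: a pixel r from the principal point sees the ray r / f radians off the axis. A picture is of the moment at which its call begins: read the wrist's pose just before it. There is no depth.
- manip.finish_job(): hands the job in, once; it reports no verdict.
The state is a dict: "clock": time; "joints": joint angles; "qvel": joint speeds; "effort": joint torques, N m; "eef_pos": TCP position; "orientation": TCP orientation; "contact_force": force on the tool from outside, world axes, zero at the start; "wrist_torque": the same for the moment, N m; "finger_gap": finger opening in m.
Only numpy, scipy, OpenCV 4.12 (cv2) and the standard library are available. Lean on these libraries where they do the work, as an engineer would, in place of code of your own. Each camera call takes 0.05 s, during which the arm holds its last target. There are 200 camera calls.

## Task

Pick up the plain round ceramic tile, set it down flat on the aluminium stage in the open lane in front of the nest, and let go. Then nudge it with the fingertips along the fence, past the sprung plunger, until you feel it stop against the fixed pin, press it home gently with about 10 N for a good second (never more than 25 N on the pin) and back off, so that it stays touching fence, pin and plunger. Leave the other things on the table where they are.

Things in the scene. Friction and masses are not known exactly. Their poses are not given: they have to be found in the camera images.
- tile_center (a point): centre of the tile: a plain solid disc of blue-glazed ceramic (as the cup and the plate), 56 mm in diameter, 24 mm thick, about 150 g, lying flat on the table at the start (its centre 12 mm up). It can stand in any of three places beside a jar and a cup.
- nest: the colour reader's stage, an aluminium plate 220 mm (own x) by 170 mm (own y) and 12 mm thick, fixed to the table; origin at the centre of its underside. Its own x points in the direction in which the tile is pushed home, roughly away from the robot. A grey plunger housing, its top 38 mm above the table, stands on its +y side, 51 to 85 mm from the lane's middle line, level with the plunger.
- seat (a point): where the tile's centre is when it touches fence, pin and plunger: 50 mm in +x from the middle of the stage, 12 mm above the stage's top face (24 mm above the table). Axes as the stage's.
- entrance (a point): where to set the tile's centre down: 72 mm in -x from the seat and 3 mm in +y, so 3 mm clear of the fence; 24 mm above the table (the tile then stands on the stage). Here the tile touches neither plunger nor fence.
- fence: steel fence bar 160 mm long (own x), 12 mm wide, 14 mm tall, fixed on the stage along the lane's -y side; origin at the centre of its underside, on the stage's top face. Its face is 28 mm in -y from the seat; the tile slides along it.
- stop_pin: fixed upright steel pin, 12 mm in diameter, 24 mm tall, at the far end of the lane, which carries the push (it then feels about 1 N more than the push itself), 32 mm in +x and 12 mm in +y from the seat; origin at its foot on the stage's top face.
- plunger (a joint): travel in m of the sprung plunger, a freely turning upright steel roller 12 mm in diameter on a slide along the stage's y: 0 when fully out, 0.0075 as the tile's widest part passes it (17 mm before the seat), about 0.003 with the tile seated. Spring of 200 N/m with 1.0 N preload, damped. Getting the tile past it takes about 3 N of push; beyond that it presses the tile towards fence and pin with 1 to 3 N. The glazed tile is slippery on the polished stage, fence and pin.
- plunger_nose (a point): centre of the plunger's roller: 17 mm in -x and 26 mm in +y from the seat when fully out, 11 mm above the stage's top face; 16 mm tall.
- jar: amber glass jar with lid, 54 mm across, 55 mm tall; a bystander, leave it alone. Origin at the centre of its underside.
- cup: blue-glazed ceramic cup, 68 mm across, 55 mm tall, open at the top; a bystander, leave it alone. Origin at the centre of its underside.
- palette: shallow blue-glazed ceramic plate, 100 mm across, 18 mm tall; a bystander, leave it alone. Origin at the centre of its underside.
- tape: paper tape roll, 90 mm across, 25 mm tall, lying flat; a bystander, leave it alone. Origin at the centre of its underside.
- brush: paint brush about 200 mm long, lying along its own x; a bystander, leave it alone. Origin at the centre of its underside.
- dye_bottle: clear dye bottle with black cap, 48 mm across, 120 mm tall; a bystander, leave it alone. Origin at the centre of its underside.
- small_weight: small brass weight, 32 mm across, 20 mm tall; a bystander, leave it alone. Origin at the centre of its underside.
Not all that is in view belongs to the job. Leave any green or yellow look-alike of the part that bears tile_center alone.

How it is judged:
By the outcome, as a careful person would: the job done as asked, in the order asked, and still so for the second after the job is handed in, with the robot touching nothing.
It also fails if it takes over 66 s, if anything falls off the work surface, if the arm or the gripper's body presses on something with over 40 N, if the wrist force passes 120 N, or if a joint passes its speed limit or range.

## Working session

There is one attempt and no reset: what is moved stays moved. The work goes in short steps, Python scripts to look and compute and a shell command to move; the robot and the scene stay as the last step left them, time stands still between calls to the robot, and variables do not carry over. Pictures are saved under pics/ and viewed, about 8 in all and at most 12, crops included, and the job is handed in when it is done.

```bash
ls; mkdir -p pics
python3 - <<'E'
from workcell import manip, grab_frame
import cv2,numpy as np
s=manip.read_state();print({k:np.round(s[k],3).tolist() for k in s}, manip.hold_point_z)
for n in("scene","top"):
    f=grab_frame(n);cv2.imwrite(f"pics/{n}0.png",f["color"][:,:,::-1]);print(n,f["fx"],f["fy"],f["cx"],f["cy"],np.round(f["extrinsics"],4).tolist())
    np.savez(f"pics/{n}0.npz",**{k:f[k] for k in("color","fx","fy","cx","cy","extrinsics")})
E
```

```text
pics
{'clock': 0.0, 'joints': [-1.428, 0.088, 1.372, -0.0, 1.684, -0.103], 'qvel': [-0.0, -0.002, -0.0, 0.001, -0.001, -0.002], 'effort': [-0.001, -35.187, -31.327, -0.0, 0.011, -0.0], 'eef_pos': [0.134, -0.533, 0.23], 'orientation': [[-0.0, 0.243, -0.97], [0.002, -0.97, -0.243], [-1.0, -0.002, -0.0]], 'contact_force': [0.417, -1.043, -0.754], 'wrist_torque': [-0.03, -0.019, 0.033], 'finger_gap': 0.085} 0.0187
scene 485.2486268388245 485.2486268388245 282.569110494635 205.45642045755497 [[0.7525, 0.6584, 0.0133, -0.4551], [0.5519, -0.6196, -0.5581, -0.2522], [-0.3592, 0.4273, -0.8297, 1.5296], [0.0, 0.0, 0.0, 1.0]]
top 536.9271021981066 536.9271021981066 284.1540453145799 211.14860936305337 [[0.0138, -0.9999, -0.007, 0.0383], [-0.9858, -0.0125, -0.1675, 0.5805], [0.1674, 0.0092, -0.9859, 1.6127], [0.0, 0.0, 0.0, 1.0]]
```

View pics/top0.png

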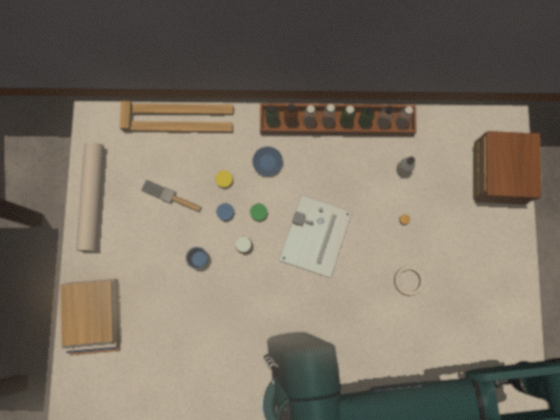

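View pics/scene0.png

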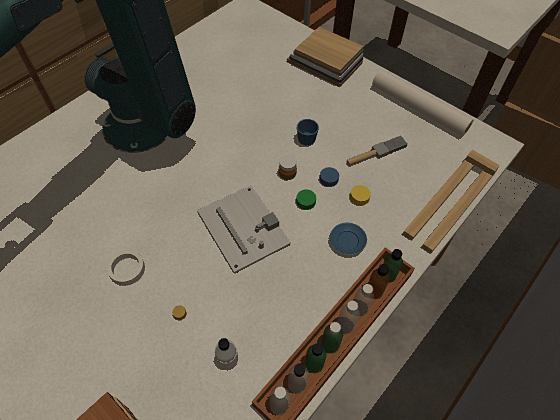

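Top view: the blue disc is at (225,212). It could be confused with the green disc (259,212), yellow disc (224,179), cup (198,259), plate (267,161) or jar (243,245). By description I choose the solid blue disc at (225,212) in the top view, (329,177) in the scene view. The nest is at about (315,237).

```bash
cat > h.py <<'E'
import numpy as np,cv2
def ld(n,i=0): return dict(np.load(f"pics/{n}{i}.npz"))
def ray(f,u,v):
    E=f["extrinsics"];R=E[:3,:3];d=R.T@np.array([(u-f["cx"])/f["fx"],(v-f["cy"])/f["fy"],1]);return -R.T@E[:3,3],d
def onz(f,u,v,z):
    c,d=ray(f,u,v);return c+d*(z-c[2])/d[2]
def proj(f,p):
    q=f["extrinsics"][:3,:3]@np.asarray(p)+f["extrinsics"][:3,3];return np.array([f["fx"]*q[0]/q[2]+f["cx"],f["fy"]*q[1]/q[2]+f["cy"]])
def tri(rays):
    A=0;b=0
    for c,d in rays:
        d=d/np.linalg.norm(d);P=np.eye(3)-np.outer(d,d);A=A+P;b=b+P@c
    return np.linalg.solve(A,b)
def blob(f,lo,hi,u,v,r):
    hsv=cv2.cvtColor(f["color"],cv2.COLOR_RGB2HSV);m=cv2.inRange(hsv,lo,hi);k=np.zeros_like(m);cv2.circle(k,(u,v),r,255,-1);m&=k
    c=max(cv2.findContours(m,0,1)[0],key=cv2.contourArea);return c,cv2.minAreaRect(c)
E
python3 - <<'E'
from h import *
T,S=ld("top"),ld("scene")
rs=[]
for f,u,v in((T,225,212),(S,329,177)):
    print("hsv",cv2.cvtColor(f["color"],cv2.COLOR_RGB2HSV)[v,u])
    c,r=blob(f,(95,80,30),(125,255,255),u,v,16)
    print("rect",np.round(r[0],1),np.round(r[1],1))
    x,y,w,h=cv2.boundingRect(c);rs.append(ray(f,*r[0]))
    print("z.012",onz(f,*r[0],.012),"z.024",onz(f,*r[0],.024))
print("tri",tri(rs))
a=cv2.resize(T["color"][140:280,180:360],None,fx=3.3,fy=3.3,interpolation=2)[:,:,::-1]
b=cv2.resize(S["color"][110:280,190:370],None,fx=2.8,fy=2.8,interpolation=2)[:,:,::-1]
cv2.imwrite("pics/cropT.png",a);
# stage
b=cv2.resize(S["color"][160:280,190:350],None,fx=5,fy=5,interpolation=2)[:,:,::-1];cv2.imwrite("pics/cropS.png",b)
E
```

```text
hsv [104  60 123]Traceback (most recent call last):
  File "<stdin>", line 6, in <module>
  File "h.py", line 16, in blob
    c=max(cv2.findContours(m,0,1)[0],key=cv2.contourArea);return c,cv2.minAreaRect(c)
ValueError: max() iterable argument is empty
```

```bash
cat > m.py <<'E'
from h import *
T,S=ld("top"),ld("scene")
rs=[]
for f,u,v in((T,225,212),(S,329,177)):
    print("hsv",cv2.cvtColor(f["color"],cv2.COLOR_RGB2HSV)[v-2:v+3,u].tolist())
    c,r=blob(f,(95,35,20),(130,255,255),u,v,15)
    print("rect",np.round(r[0],1),np.round(r[1],1))
    rs.append(ray(f,*r[0]))
    print("z.012",onz(f,*r[0],.012),"z.024",onz(f,*r[0],.024))
print("tri",tri(rs))
a=cv2.resize(T["color"][150:280,190:360],None,fx=4.5,fy=4.5,interpolation=2)[:,:,::-1];cv2.imwrite("pics/cropT.png",a)
b=cv2.resize(S["color"][160:280,190:350],None,fx=5,fy=5,interpolation=2)[:,:,::-1];cv2.imwrite("pics/cropS.png",b)
E
python3 m.py
```

```text
hsv [[103, 55, 120], [105, 58, 123], [104, 60, 123], [104, 61, 122], [102, 61, 121]]
rect [225.  211.5] [14.8 14.8]
z.012 [0.58272062 0.23367055 0.012     ] z.024 [0.58070856 0.23221716 0.024     ]
hsv [[103, 91, 81], [100, 91, 81], [101, 94, 79], [103, 93, 82], [102, 94, 81]]
rect [329.  176.5] [19. 18.]
z.012 [0.57927585 0.23409216 0.012     ] z.024 [0.58410787 0.22613379 0.024     ]
tri [0.58137832 0.23247541 0.01572467]
```

View pics/cropT.png

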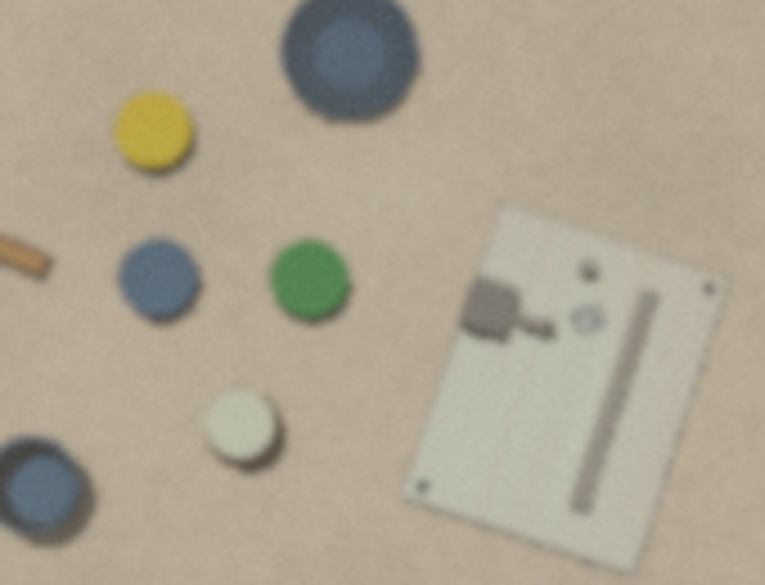

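View pics/cropS.png

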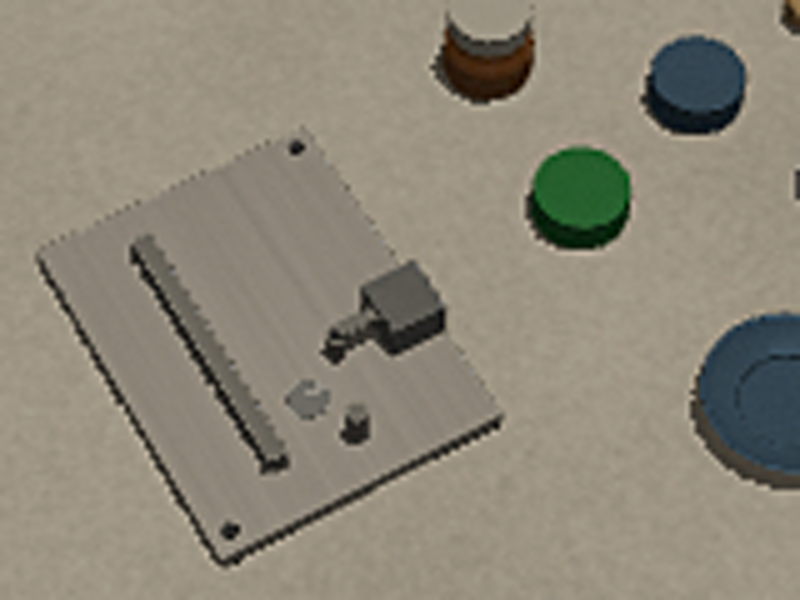

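The crop confirms a plain solid blue disc, with no hollow and no rim. The stage corners, fence, pin, plunger and housing are all visible in both crops.

```bash
cat > st.py <<'E'
from h import *
from scipy.optimize import least_squares
T,S=ld("top"),ld("scene")
o=lambda p,s,ox,oy:((p[0]+.5)/s-.5+ox,(p[1]+.5)/s-.5+oy)
# own coords (x,y,z): corners FL,FR,NR,NL ; fence ends; pin top, housing ignored
own=[(.11,.085,.012),(.11,-.085,.012),(-.11,-.085,.012),(-.11,.085,.012)]
t=[(502,205),(727,273),(635,573),(404,497)]
s=[(502,417),(222,553),(38,252),(303,128)]
pin=(.082,.012,.036)
obs=[(T,o(a,4.5,190,150),w,1) for a,w in zip(t,own)]+[(S,o(a,5,190,160),w,1) for a,w in zip(s,own)]
obs+=[(T,o((590,267),4.5,190,150),pin,1),(S,o((356,412),5,190,160),pin,1)]
for sel in((T,),(S,),(T,S)):
    O=[x for x in obs if any(x[0] is q for q in sel)]
    W=lambda p,w:(p[0]+np.cos(p[2])*w[0]-np.sin(p[2])*w[1],p[1]+np.sin(p[2])*w[0]+np.cos(p[2])*w[1],w[2])
    r=least_squares(lambda p:np.concatenate([proj(f,W(p,w))-a for f,a,w,_ in O]),[.5,.05,-.3],loss='soft_l1')
    p=r.x;print("stage",np.round(p[:2],4),"yaw",np.degrees(p[2]).round(2));print(np.round(np.concatenate([proj(f,W(p,w))-a for f,a,w,_ in O]).reshape(-1,2),1).tolist())
for n,w in dict(seat=(.05,0,.024),ent=(-.022,.003,.024)).items(): print(n,np.round(W(p,w),4))
# fence ends, top-face z .026
for f,L in((T,[o(a,4.5,190,150) for a in((650,292),(582,512))]),(S,[o(a,5,190,160) for a in((145,238),(276,462))])):
    q=np.array([onz(f,*a,.026) for a in L]);d=q[0]-q[1];
    if d[0]<0:d=-d
    print("fence",q.round(4).tolist(),np.degrees(np.arctan2(d[1],d[0])).round(2),np.linalg.norm(d).round(4))
    c,sn=np.cos(p[2]),np.sin(p[2]); print("own",[(np.array([[c,sn],[-sn,c]])@(a[:2]-p[:2])).round(4).tolist() for a in q])
for f,u,v in((T,225,212),(S,329,177)):
    hsv=cv2.cvtColor(f["color"],cv2.COLOR_RGB2HSV); c,r=blob(f,(80,25,20),(135,255,255),u,v,18); print("tile rect",np.round(r[0],2),np.round(r[1],1),onz(f,*r[0],.016).round(4))
E
python3 st.py
python3 - <<'E'
from workcell import grab_frame
f=grab_frame("wrist");print({k:(v.tolist() if hasattr(v,'tolist') else v) for k,v in f.items() if k!="color"})
E
```

```text
stage [ 0.5104 -0.0539] yaw -17.34
[[-0.5, -0.7], [0.7, 0.5], [0.5, 0.4], [-0.3, 0.2], [-0.3, -0.5]]
stage [ 0.5078 -0.0541] yaw -18.0
[[0.5, -0.6], [-0.5, 1.7], [-0.7, -0.3], [0.4, -0.5], [0.3, 0.2]]
stage [ 0.5089 -0.0541] yaw -17.76
[[-0.1, -0.4], [1.0, 1.2], [0.2, 1.0], [-0.4, 0.4], [0.8, -0.5], [0.0, 2.0], [-0.5, 0.1], [0.4, -0.3], [-0.1, -0.0], [0.7, 0.3]]
seat [ 0.5565 -0.0694  0.024 ]
ent [ 0.4889 -0.0446  0.024 ]
fence [[0.5752, -0.1103, 0.026], [0.4217, -0.0634, 0.026]] -16.98 0.1605
own [[0.0802, -0.0333], [-0.0803, -0.0355]]
fence [[0.4242, -0.0603, 0.026], [0.5739, -0.1133, 0.026]] -19.5 0.1588
own [[-0.0788, -0.0318], [0.0799, -0.0366]]
tile rect [224.5 211.5] [15. 15.] [0.582  0.2348 0.016 ]
tile rect [329.  176.5] [19. 18.] [0.5809 0.2314 0.016 ]
{'fx': 325.19226210127806, 'fy': 325.19226210127806, 'cx': 279.66411204911367, 'cy': 211.34390833150823, 'tool_from_camera': [[0.00043548806971872075, -0.31402928026321164, 0.9494131985007939, -0.14394007609771936], [0.9999988625140785, 0.0015077695080156837, 4.00207192272017e-05, 8.81115124102827e-05], [-0.0014440639488615538, 0.949412101128102, 0.31402957967495937, -0.08174433241561994], [0.0, 0.0, 0.0, 1.0]]}
```

```bash
python3 -m inch '[[8.5,44.8,76.6,-6,3.9],[8.5,44.8,76.6,-6,3.9],[8.5,44.8,76.6,-6,3.9],[8.5,44.8,76.6,-6,3.9],[8.5,44.8,76.6,-6,3.9],[8.5,44.8,76.6,-6,3.9],[8.5,44.8,76.6,-6,3.9],[8.5,44.8,76.6,-6,3.9],[8.5,44.8,76.6,-6,3.9],[8.5,44.8,76.6,-6,3.9],[8.5,44.8,76.6,-6,3.9],[8.5,44.8,76.6,-6,3.9],[8.5,44.8,76.6,-6,3.9],[8.5,44.8,76.6,-6,3.9],[8.5,44.8,76.6,-6,3.9],[8.5,44.8,76.6,-6,3.9],[8.5,44.8,76.6,-6,3.9],[8.5,44.8,76.6,-6,3.9],[8.5,44.8,76.6,-6,3.9],[8.5,44.8,76.6,-6,3.9]]'
cat > w.py <<'E'
from workcell import manip, grab_frame
from h import *
def wrist():
    s=manip.read_state();f=grab_frame("wrist");f["R"]=np.array(s["orientation"]);f["p"]=np.array(s["eef_pos"]);return f
def wz(f,u,v,z):
    a,b=u-f["cx"],v-f["cy"];r=np.hypot(a,b);t=r/f["fx"];d=np.array([np.sin(t)*a/r,np.sin(t)*b/r,np.cos(t)])
    M=np.array(f["tool_from_camera"]);R=f["R"]@M[:3,:3];c=f["R"]@M[:3,3]+f["p"];d=R@d;return c+d*(z-c[2])/d[2]
def unw(f,p):
    M=np.array(f["tool_from_camera"]);q=M[:3,:3].T@(f["R"].T@(np.asarray(p)-f["p"])-M[:3,3]);t=np.arctan2(np.hypot(q[0],q[1]),q[2]);return np.array([f["cx"],f["cy"]])+f["fx"]*t*q[:2]/np.hypot(q[0],q[1])
E
cat > a.py <<'E'
from w import *
f=wrist();cv2.imwrite("pics/w1.png",f["color"][:,:,::-1])
print(f["p"].round(4),f["R"].round(3).tolist())
u,v=unw(f,(.5815,.2335,.024)).round().astype(int);print(u,v)
hsv=cv2.cvtColor(f["color"],cv2.COLOR_RGB2HSV);m=cv2.inRange(hsv,(95,60,20),(130,255,255))
for c in cv2.findContours(m,0,1)[0]:
    if cv2.contourArea(c)>800:
        P=np.array([wz(f,*q[0],.024)[:2] for q in c],np.float32);(x,y),r=cv2.minEnclosingCircle(P);print("circ z.024",round(x,4),round(y,4),round(r,4),cv2.boundingRect(c))
E
python3 a.py
```

```text
clock: 2.15
eef_pos: [0.5814, 0.2329, 0.1699]
orientation: [[-0.002, 0.712, -0.703], [-0.001, -0.703, -0.712], [-1.0, -0.001, 0.003]]
contact_force: [0.9, -1.0, -0.2]
finger_gap: 0.085
[0.5814 0.2329 0.1699] [[-0.002, 0.712, -0.703], [-0.001, -0.703, -0.712], [-1.0, -0.001, 0.003]]
279 196
circ z.024 0.4207 0.3142 0.0506 (85, 212, 71, 72)
circ z.024 0.5824 0.2355 0.0288 (248, 163, 59, 60)
circ z.024 0.7459 0.1077 0.0481 (439, 128, 73, 90)
```

View pics/w1.png

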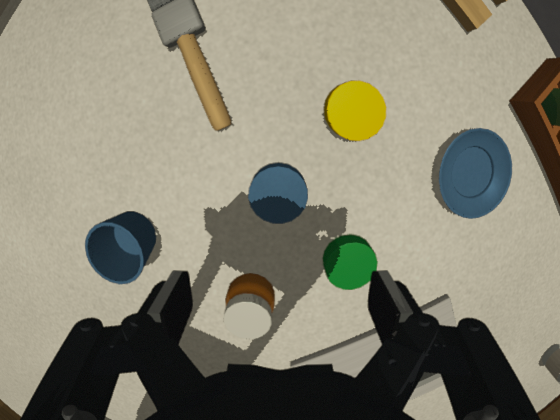

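The solid blue disc sits at (278,193) between the open jaws' landing zones. Green (350,262), yellow (356,111), cup (120,247) and jar (248,310) are clear of both fingers.

```bash
python3 -m inch '[[8.5,0.1,0.2,-4,0],[8.5,0.1,0.2,-8,0],[8.5,0.1,0.2,-11,0],[8.5,0.1,0.2,-13.5,0],[8.5,0.1,0.2,-15,0],[8.5,0.1,0.2,-16,0],[8.5,0.1,0.2,-16.6,0],[8.5,0.1,0.2,-16.6,0]]' && python3 -m inch '[[5,0,0,0,0],[5,0,0,0,0],[5,0,0,0,0],[5,0,0,0,0],[5,0,0,0,0],[5,0,0,0,0],[5,0,0,0,0],[5,0,0,0,0],[5,0,0,0,0],[5,0,0,0,0]]'
```

```text
clock: 3.0
eef_pos: [0.583, 0.2342, 0.0057]
orientation: [[0.001, 0.71, -0.704], [0.0, -0.704, -0.71], [-1.0, 0.0, -0.0]]
contact_force: [-0.2, -0.7, -0.1]
finger_gap: 0.085
clock: 4.0
eef_pos: [0.5841, 0.235, 0.0072]
orientation: [[0.003, 0.711, -0.704], [0.001, -0.704, -0.711], [-1.0, 0.002, -0.003]]
contact_force: [0.4, 0.3, 5.3]
finger_gap: 0.0535
```

```bash
python3 -m inch '[[5,0,0,0.5,0],[5,0,0,1.5,0],[5,0,0,4,0],[5,0,0,8,0],[5,0,0,10,0],[5,0,0,10,0]]'
cat > b.py <<'E'
from w import *
import sys
f=wrist();cv2.imwrite(f"pics/{sys.argv[1]}.png",f["color"][:,:,::-1])
s=manip.read_state();print(f["p"].round(4),s["contact_force"],s["finger_gap"])
E
python3 b.py w2
```

```text
clock: 4.6
eef_pos: [0.5852, 0.2353, 0.1102]
orientation: [[0.008, 0.711, -0.704], [0.002, -0.704, -0.711], [-1.0, 0.004, -0.008]]
contact_force: [1.2, -0.1, -1.3]
finger_gap: 0.0535
[0.5852 0.2353 0.1102] [-0.6651275   0.42022041 -2.31405349] 0.053729764655529005
```

View pics/w2.png

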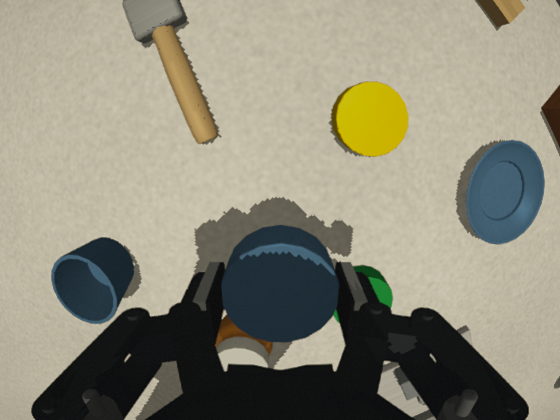

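```bash
cat > c.py <<'E'
from w import *
f=wrist();hsv=cv2.cvtColor(f["color"],cv2.COLOR_RGB2HSV);m=cv2.inRange(hsv,(95,60,20),(130,255,255))
k=np.zeros_like(m);cv2.circle(k,(280,283),75,255,-1);m&=k
c=max(cv2.findContours(m,0,1)[0],key=cv2.contourArea);h=cv2.convexHull(c)
for dz in(.014,.0168,.020):
    P=np.array([wz(f,*q[0],f["p"][2]+dz) for q in h]);L=(P-f["p"])@f["R"]
    A=np.c_[2*L[:,1:],np.ones(len(L))];s=np.linalg.lstsq(A,(L[:,1:]**2).sum(1),rcond=None)[0];r=np.sqrt(s[2]+s[0]**2+s[1]**2);res=np.hypot(*(L[:,1:]-s[:2]).T)-r
    print(dz,"tool y,z centre",s[:2].round(4),"r",r.round(4),"res",np.abs(res).max().round(4),"world",(f["p"]+f["R"]@[0,*s[:2]])[:2].round(4))
E
python3 c.py
```

```text
0.014 tool y,z centre [0.0007 0.0001] r 0.0302 res 0.0029 world [0.5841 0.2343]
0.0168 tool y,z centre [ 0.0007 -0.0017] r 0.0295 res 0.0029 world [0.5854 0.2355]
0.02 tool y,z centre [ 0.0007 -0.0037] r 0.0288 res 0.0028 world [0.5868 0.237 ]
```

```bash
python3 -m inch '[[5,-9.6,-28,0,3.4],[5,-9.6,-28,0,3.4],[5,-9.6,-28,0,3.4],[5,-9.6,-28,0,3.4],[5,-9.6,-28,0,3.4],[5,-9.6,-28,0,3.4],[5,-9.6,-28,0,3.4],[5,-9.6,-28,0,3.4],[5,-9.6,-28,0,3.4]]'
python3 b.py w3; python3 c.py
```

```text
clock: 5.6
eef_pos: [0.4861, -0.0446, 0.1038]
orientation: [[-0.003, 0.954, -0.301], [0.001, -0.301, -0.954], [-1.0, -0.003, -0.0]]
contact_force: [-0.3, 1.1, -2.0]
finger_gap: 0.054
[ 0.4861 -0.0446  0.1038] [-0.31113203  0.24751156 -1.54899112] 0.053811717772372925
0.014 tool y,z centre [0.0012 0.0004] r 0.0302 res 0.003 world [ 0.4875 -0.045 ]
0.0168 tool y,z centre [ 0.0012 -0.0014] r 0.0296 res 0.0029 world [ 0.488  -0.0433]
0.02 tool y,z centre [ 0.0011 -0.0034] r 0.0288 res 0.0028 world [ 0.4886 -0.0414]
```

View pics/w3.png

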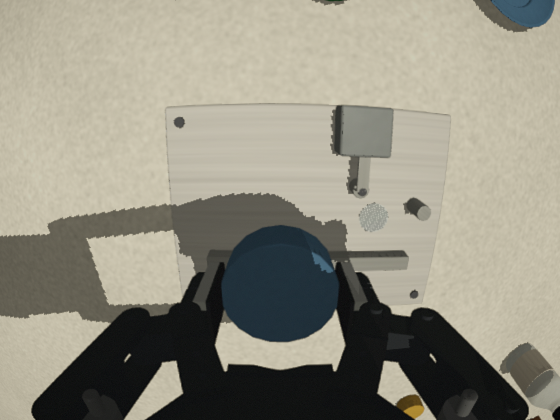

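Tile held between the pads (280,283). Stage corners at (166,107) and (450,114), pin top (424,211), roller (361,193), fence ends (209,251) and (408,252).

```bash
cat > s2.py <<'E'
from w import *
from scipy.optimize import least_squares
f=wrist()
O=[((166,107),(-.11,.085,.012)),((450,114),(.11,.085,.012)),((424,211),(.082,.012,.036)),((361,193),(.033,.026,.031)),((209,251),(-.08,-.028,.026)),((408,252),(.08,-.028,.026)),((373,217),(.05,0,.012))]
W=lambda p,w:(p[0]+np.cos(p[2])*w[0]-np.sin(p[2])*w[1],p[1]+np.sin(p[2])*w[0]+np.cos(p[2])*w[1],w[2])
g=lambda p:np.concatenate([unw(f,W(p,w))-a for a,w in O])
p=least_squares(g,[.509,-.054,-.31],loss='soft_l1').x;print("stage",p[:2].round(4),np.degrees(p[2]).round(2));print(g(p).reshape(-1,2).round(1).tolist())
print("ent",np.round(W(p,(-.022,.003,.024)),4),"seat",np.round(W(p,(.05,0,.024)),4))
cv2.imwrite("pics/w3c.png",cv2.resize(f["color"][90:320,150:460],None,fx=2.5,fy=2.5,interpolation=2)[:,:,::-1])
E
python3 s2.py
```

```text
stage [ 0.5104 -0.0521] -17.66
[[-1.0, -0.3], [1.1, -0.0], [-0.1, 0.6], [0.0, -3.0], [-1.9, 4.3], [1.1, 2.9], [0.4, -0.8]]
ent [ 0.4904 -0.0426  0.024 ] seat [ 0.5581 -0.0673  0.024 ]
```

View pics/w3c.png

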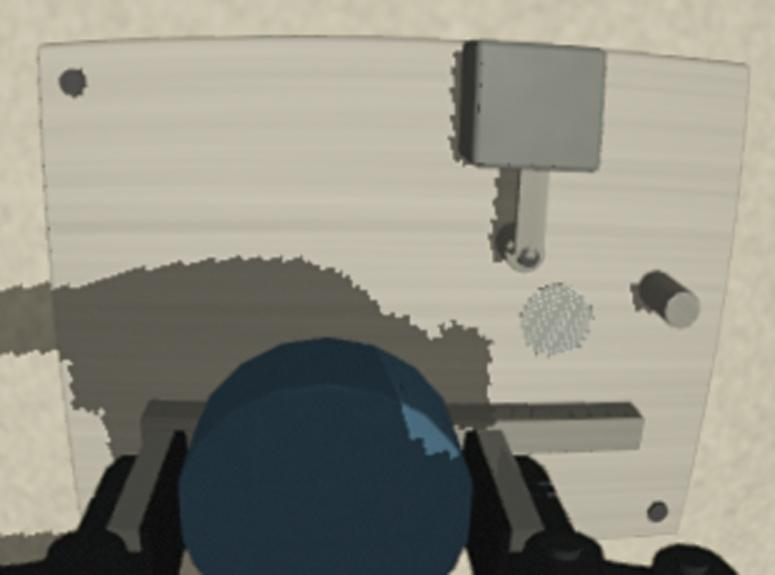

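```bash
sed -i 's/^O=.*/O=[((166,108),(-.11,.085,.012)),((449.6,116),(.11,.085,.012)),((420.8,303.2),(.11,-.085,.012)),((422.8,213.6),(.082,.012,.036)),((360.8,192.8),(.033,.026,.031)),((209,250.8),(-.08,-.028,.012)),((406.2,251.2),(.08,-.028,.012)),((406.2,257),(.08,-.028,.026)),((373,217),(.05,0,.012))]/' s2.py
cat >> s2.py <<'E'
q=[(150+a/2.5-.3,90+b/2.5-.3) for a,b in((180,490),(472,490),(326,384))]
for dz in(.016,.020,.024,.028):
    L=(np.array([wz(f,*a,f["p"][2]+dz) for a in q])-f["p"])@f["R"]
    (a,b),(c,d),(e,g_)=L[:,1:]; A=2*np.array([[c-a,d-b],[e-a,g_-b]]);s=np.linalg.solve(A,[c*c+d*d-a*a-b*b,e*e+g_*g_-a*a-b*b]);r=np.hypot(*(s-L[0,1:]))
    print(dz,"top-face centre y,z",s.round(4),"r",r.round(4),"world",(f["p"]+f["R"]@[0,*s])[:2].round(4))
E
python3 s2.py
```

```text
stage [ 0.5097 -0.0536] -17.83
[[-1.0, 0.4], [1.0, 0.4], [0.3, 0.4], [0.1, 0.3], [-0.5, -0.5], [1.2, -1.6], [-3.8, -1.5], [1.9, -0.1], [-0.4, 1.2]]
ent [ 0.4897 -0.044   0.024 ] seat [ 0.5573 -0.0689  0.024 ]
0.016 top-face centre y,z [0.0013 0.0032] r 0.0276 world [ 0.4871 -0.0476]
0.02 top-face centre y,z [0.0013 0.0006] r 0.0268 world [ 0.4879 -0.0451]
0.024 top-face centre y,z [ 0.0013 -0.0021] r 0.0259 world [ 0.4887 -0.0426]
0.028 top-face centre y,z [ 0.0012 -0.0047] r 0.025 world [ 0.4895 -0.04  ]
```

Stage pose agrees across all views within about 2 mm. Tile in the hand is about 2 mm towards the fence side of the TCP. Lowering now, slowly at the end.

```bash
python3 -m inch '[[5,0.4,0.35,-2,0],[5,0.4,0.35,-5,0],[5,0.4,0.35,-7,0],[5,0.4,0.35,-7.6,0],[5,0.4,0.35,-8,0],[5,0.4,0.35,-8.2,0],[5,0.4,0.35,-8.3,0],[5,0.4,0.35,-8.3,0]]'; python3 -m inch '[[5,0,0,-0.05,0],[5,0,0,-0.1,0],[5,0,0,-0.1,0]]'
```

```text
clock: 6.6
eef_pos: [0.4916, -0.0421, 0.0233]
orientation: [[0.002, 0.954, -0.301], [-0.0, -0.301, -0.954], [-1.0, 0.002, -0.0]]
contact_force: [-0.0, -0.1, -2.3]
finger_gap: 0.0539
clock: 6.9
eef_pos: [0.4909, -0.042, 0.0215]
orientation: [[0.0, 0.954, -0.301], [-0.0, -0.301, -0.954], [-1.0, 0.0, -0.0]]
contact_force: [0.6, -0.4, -1.9]
finger_gap: 0.0538
```

```bash
python3 -m inch '[[5,0,0,-0.05,0],[5,0,0,-0.1,0],[5,0,0,-0.1,0],[5,0,0,-0.1,0]]';python3 -m inch '[[5,-0.05,0.05,-0.05,0],[5,-0.05,0.05,-0.1,0],[5,-0.05,0.05,-0.1,0],[5,-0.05,0.05,-0.1,0]]'
```

```text
clock: 7.3
eef_pos: [0.4908, -0.042, 0.0203]
orientation: [[0.0, 0.954, -0.301], [-0.0, -0.301, -0.954], [-1.0, 0.0, 0.0]]
contact_force: [0.0, -0.4, -1.4]
finger_gap: 0.0535
clock: 7.7
eef_pos: [0.4903, -0.0415, 0.0193]
orientation: [[0.0, 0.954, -0.301], [-0.0, -0.301, -0.954], [-1.0, 0.0, 0.0]]
contact_force: [-0.7, 0.4, -1.3]
finger_gap: 0.0534
```

```bash
python3 -m inch '[[5,0,0,-0.03,0],[5,0,0,-0.05,0],[5,0,0,-0.05,0],[5,0,0,-0.05,0]]';python3 -m inch '[[5,0,0,-0.03,0],[5,0,0,-0.05,0],[5,0,0,-0.05,0],[5,0,0,-0.05,0]]'
```

```text
clock: 8.1
eef_pos: [0.4906, -0.0415, 0.0192]
orientation: [[0.001, 0.954, -0.301], [-0.0, -0.301, -0.954], [-1.0, 0.001, -0.0]]
contact_force: [-1.1, 0.5, 1.1]
finger_gap: 0.0535
clock: 8.5
eef_pos: [0.4907, -0.0415, 0.0192]
orientation: [[0.001, 0.954, -0.301], [-0.0, -0.301, -0.954], [-1.0, 0.001, -0.0]]
contact_force: [-1.2, 1.0, 5.4]
finger_gap: 0.0537
```

Contact came exactly at the predicted height (0.0192). Easing off, releasing and rising straight up.

```bash
python3 -m inch '[[5,0,0,0.05,0],[5,0,0,0.05,0],[6,0,0,0.05,0],[7,0,0,0.05,0],[7,0,0,0.05,0],[7,0,0,0.05,0],[7,0,0,0.05,0],[7,0,0,0.05,0]]' && python3 -m inch '[[7,0,0,1,0],[7,0,0,3,0],[7,0,0,6,0],[7,0,0,9,0],[7,0,0,12,0],[7,0,0,12,0],[7,0,0,12,0]]'; python3 b.py w4
python3 - <<'E'
import cv2; i=cv2.imread("pics/w4.png");cv2.imwrite("pics/w4c.png",cv2.resize(i[90:330,150:460],None,fx=2.5,fy=2.5,interpolation=2))
E
```

```text
clock: 9.3
eef_pos: [0.4903, -0.0415, 0.0188]
orientation: [[-0.0, 0.954, -0.301], [0.0, -0.301, -0.954], [-1.0, -0.0, -0.0]]
contact_force: [-0.8, 0.6, 0.3]
finger_gap: 0.0704
clock: 10.0
eef_pos: [0.4909, -0.0416, 0.1403]
orientation: [[0.003, 0.954, -0.301], [-0.001, -0.301, -0.954], [-1.0, 0.003, -0.0]]
contact_force: [-0.5, -0.5, -0.6]
finger_gap: 0.0699
[ 0.4909 -0.0416  0.1403] [-0.56722363 -0.03085287  0.53034416] 0.06974490859682957
```

View pics/w4c.png

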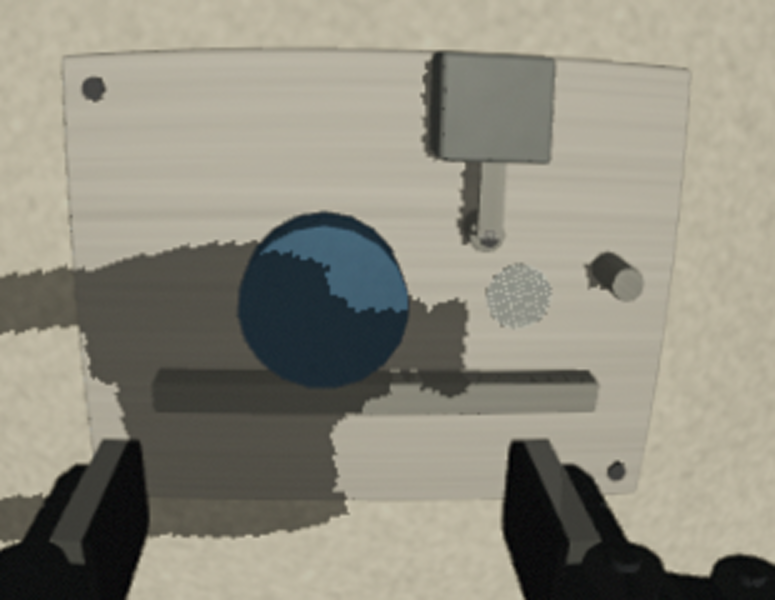

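Tile flat at crop (324,306), next to the fence (edge at v≈371–383), clear of the plunger (486,241).

```bash
cat > s4.py <<'E'
from w import *
from scipy.optimize import least_squares
f=wrist(); o=lambda a:((a[0]+.5)/2.5-.5+150,(a[1]+.5)/2.5-.5+90)
O=[((64,58),(-.11,.085,.012)),((689,69),(.11,.085,.012)),((636,492),(.11,-.085,.012)),((627,284),(.082,.012,.036)),((486,241),(.033,.026,.031)),((155,370),(-.08,-.028,.012)),((592,372),(.08,-.028,.012)),((597,383),(.08,-.028,.026))]
W=lambda p,w:(p[0]+np.cos(p[2])*w[0]-np.sin(p[2])*w[1],p[1]+np.sin(p[2])*w[0]+np.cos(p[2])*w[1],w[2])
g=lambda p:np.concatenate([unw(f,W(p,w))-o(a) for a,w in O])
p=least_squares(g,[.509,-.054,-.31],loss='soft_l1').x;print("stage",p[:2].round(4),np.degrees(p[2]).round(2));print(g(p).reshape(-1,2).round(1).tolist())
Q=np.array([wz(f,*o(a),.036)[:2] for a in((239,302),(409,302),(324,225),(324,387))])-p[:2]
c,s=np.cos(p[2]),np.sin(p[2]);Q=Q@np.array([[c,-s],[s,c]])
print("tile own",((Q[0]+Q[1])/2).round(4),((Q[2]+Q[3])/2).round(4),"diam",np.linalg.norm(Q[0]-Q[1]).round(4),np.linalg.norm(Q[2]-Q[3]).round(4),"fence-edge y",Q[3,1].round(4))
for n,x,y in(("push-start",-.085,.002),("seated TCP",.05-.028-.0145,.002)):print(n,np.round(W(p,(x,y,0))[:2],4))
E
python3 s4.py
```

```text
stage [ 0.507  -0.0528] -17.65
[[-2.9, 0.1], [1.0, -0.1], [0.4, 1.4], [0.1, 0.8], [-0.4, -0.9], [0.8, -0.3], [-1.7, -1.1], [0.8, 0.6]]
tile own [-0.0188  0.006 ] [-0.0188  0.0037] diam 0.0545 0.0549 fence-edge y -0.0237
push-start [ 0.4266 -0.0251]
seated TCP [ 0.5147 -0.0531]
```

Tile own position is about (-20, +3.5) mm against (-22, +3) wanted. Good. Shut the fingers, move back along the lane and go down behind it.

```bash
python3 -m inch '[[0,-3,0.8,0,0],[0,-6.4,1.7,0,0],[0,-6.4,1.7,0,0],[0,-6.4,1.7,0,0],[0,-6.4,1.7,0,0],[0,-6.4,1.7,-4,0],[0,-6.4,1.7,-8,0],[0,-6.4,1.7,-10,0],[0,-6.4,1.7,-11.5,0],[0,-6.4,1.7,-12.1,0],[0,-6.4,1.7,-12.1,0],[0,-6.4,1.7,-12.1,0],[0,-6.4,1.7,-12.1,0]]'; python3 b.py w5
```

```text
clock: 11.4
eef_pos: [0.4275, -0.0247, 0.019]
orientation: [[0.002, 0.954, -0.301], [-0.001, -0.301, -0.954], [-1.0, 0.002, -0.0]]
contact_force: [-0.1, 0.3, -0.2]
finger_gap: -0.0003
[ 0.4275 -0.0247  0.019 ] [-0.08395766 -0.12829045  0.40120776] -9.545503493816767e-05
```

View pics/w5.png

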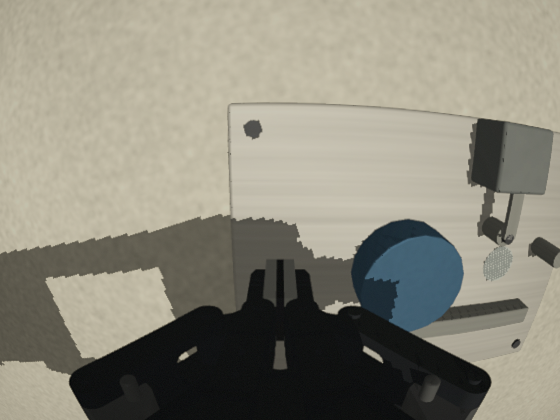

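```bash
python3 -m inch '[[0,0.48,-0.15,0,0],[0,0.95,-0.3,0,0],[0,1.43,-0.46,0,0],[0,1.62,-0.52,0,0],[0,1.81,-0.58,0,0],[0,2,-0.64,0,0],[0,2.19,-0.7,0,0],[0,2.38,-0.76,0,0],[0,2.57,-0.82,0,0],[0,2.76,-0.88,0,0],[0,2.95,-0.94,0,0],[0,3.15,-1,0,0],[0,3.34,-1.06,0,0],[0,3.53,-1.13,0,0],[0,3.72,-1.19,0,0],[0,3.91,-1.25,0,0],[0,4.1,-1.31,0,0],[0,4.29,-1.37,0,0],[0,4.48,-1.43,0,0],[0,4.67,-1.49,0,0]]'; python3 -m inch '[[0,0.19,-0.06,0,0],[0,0.38,-0.12,0,0],[0,0.57,-0.18,0,0],[0,0.76,-0.24,0,0],[0,0.95,-0.3,0,0],[0,0.95,-0.3,0,0]]'
```

```text
clock: 13.45
eef_pos: [0.4732, -0.0394, 0.0178]
orientation: [[0.0, 0.954, -0.301], [-0.0, -0.301, -0.954], [-1.0, 0.0, 0.0]]
contact_force: [-0.4, -0.2, 0.2]
finger_gap: -0.0001
clock: 14.05
eef_pos: [0.4826, -0.0423, 0.0178]
orientation: [[-0.0, 0.954, -0.301], [0.0, -0.301, -0.954], [-1.0, -0.0, -0.0]]
contact_force: [-0.9, 0.8, -0.1]
finger_gap: 0.0004
```

```bash
python3 -m inch '[[0,0.14,-0.05,0,0],[0,0.29,-0.09,0,0],[0,0.43,-0.14,0,0],[0,0.57,-0.18,0,0],[0,0.71,-0.23,0,0],[0,0.86,-0.27,0,0],[0,1,-0.32,0,0],[0,1.14,-0.36,0,0]]'; python3 -m inch '[[0,0.14,-0.05,0,0],[0,0.29,-0.09,0,0],[0,0.43,-0.14,0,0],[0,0.57,-0.18,0,0],[0,0.71,-0.23,0,0],[0,0.86,-0.27,0,0]]';  python3 -m inch '[[0,0.1,-0.03,0,0],[0,0.19,-0.06,0,0],[0,0.29,-0.09,0,0],[0,0.38,-0.12,0,0]]'
```

```text
clock: 14.85
eef_pos: [0.4941, -0.046, 0.0178]
orientation: [[0.0, 0.954, -0.301], [0.0, -0.301, -0.954], [-1.0, 0.0, -0.0]]
contact_force: [-1.5, 0.9, 0.3]
finger_gap: 0.0001
clock: 15.45
eef_pos: [0.5028, -0.0488, 0.0179]
orientation: [[0.001, 0.954, -0.301], [-0.0, -0.301, -0.954], [-1.0, 0.001, 0.0]]
contact_force: [-0.2, 1.3, 0.2]
finger_gap: -0.0001
clock: 15.85
eef_pos: [0.5066, -0.05, 0.018]
orientation: [[0.001, 0.954, -0.301], [-0.0, -0.301, -0.954], [-1.0, 0.001, 0.0]]
contact_force: [-1.1, 1.2, -0.1]
finger_gap: -0.0
```

```bash
for i in 1; do python3 -m inch '[[0,0.07,-0.02,0,0],[0,0.14,-0.05,0,0],[0,0.21,-0.07,0,0],[0,0.29,-0.09,0,0]]' ; python3 -m inch '[[0,0.05,-0.015,0,0],[0,0.1,-0.03,0,0],[0,0.14,-0.05,0,0],[0,0.19,-0.06,0,0]]' ; done | grep -E 'eef|force'; python3 -m inch '[[0,0.05,-0.015,0,0],[0,0.1,-0.03,0,0],[0,0.1,-0.03,0,0]]'
```

```text
eef_pos: [0.5094, -0.0509, 0.0179]
contact_force: [-0.3, 0.4, -0.8]
eef_pos: [0.5112, -0.0514, 0.0178]
contact_force: [-0.5, 0.4, 0.4]
clock: 16.95
eef_pos: [0.5123, -0.0518, 0.0179]
orientation: [[0.0, 0.954, -0.301], [-0.0, -0.301, -0.954], [-1.0, 0.0, 0.0]]
contact_force: [-0.1, 0.4, -0.7]
finger_gap: -0.0002
```

```bash
python3 -m inch '[[0,0.05,-0.015,0,0],[0,0.1,-0.03,0,0],[0,0.1,-0.03,0,0]]'|grep -E 'eef|force';python3 -m inch '[[0,0.05,-0.015,0,0],[0,0.1,-0.03,0,0],[0,0.1,-0.03,0,0]]'|grep -E 'eef|force'; python3 b.py w6
python3 - <<'E'
import cv2; i=cv2.imread("pics/w6.png");cv2.imwrite("pics/w6c.png",cv2.resize(i[110:360,230:530],None,fx=2.4,fy=2.4,interpolation=2))
E
```

```text
eef_pos: [0.5133, -0.052, 0.0179]
contact_force: [0.5, 0.2, -0.9]
eef_pos: [0.5142, -0.0523, 0.0179]
contact_force: [0.4, -0.2, -0.5]
[ 0.5142 -0.0523  0.0179] [-0.35641592 -0.14830283  0.07263601] 0.00018530287912659686
```

View pics/w6c.png

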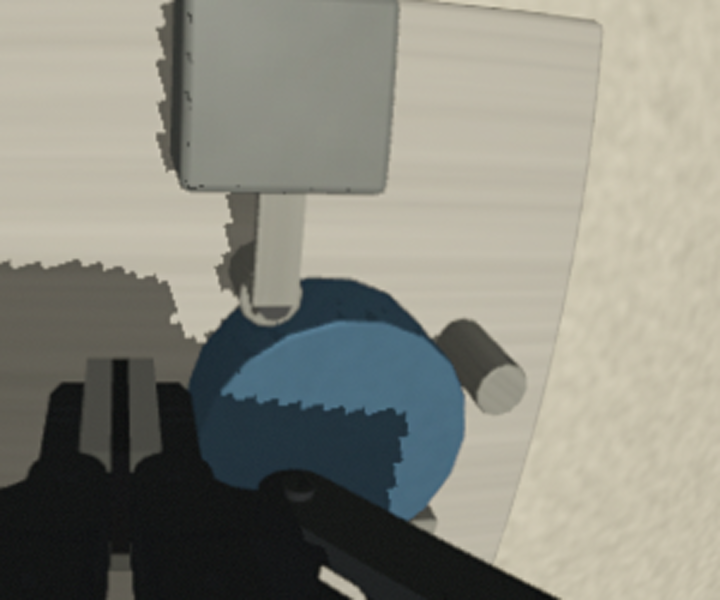

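The tile is past the roller (268,315) and at the pin (470,370). The finger is just behind it. Creeping until I feel the stop.

```bash
python3 -m inch '[[0,0.03,-0.01,0,0],[0,0.06,-0.02,0,0],[0,0.06,-0.02,0,0]]'|grep -E 'eef|force';python3 -m inch '[[0,0.03,-0.01,0,0],[0,0.06,-0.02,0,0],[0,0.06,-0.02,0,0]]'|grep -E 'eef|force';python3 -m inch '[[0,0.03,-0.01,0,0],[0,0.06,-0.02,0,0],[0,0.06,-0.02,0,0]]'|grep -E 'eef|force'
```

```text
eef_pos: [0.5148, -0.0525, 0.0179]
contact_force: [-0.2, 0.7, -1.1]
eef_pos: [0.5154, -0.0527, 0.0179]
contact_force: [0.1, -0.6, -0.7]
eef_pos: [0.516, -0.0529, 0.0179]
contact_force: [0.3, -0.8, 0.2]
```

```bash
for k in 1; do python3 -m inch '[[0,0.03,-0.01,0,0],[0,0.06,-0.02,0,0],[0,0.06,-0.02,0,0]]';python3 -m inch '[[0,0.03,-0.01,0,0],[0,0.06,-0.02,0,0],[0,0.06,-0.02,0,0]]';python3 -m inch '[[0,0.03,-0.01,0,0],[0,0.06,-0.02,0,0],[0,0.06,-0.02,0,0]]'; done |grep -E 'eef|force'
```

```text
eef_pos: [0.5165, -0.0531, 0.0178]
contact_force: [-0.1, -1.1, -0.3]
eef_pos: [0.5167, -0.0531, 0.0177]
contact_force: [-1.6, 0.1, 1.4]
eef_pos: [0.5168, -0.0532, 0.0176]
contact_force: [-6.3, 1.4, 2.6]
```

Stopped at the pin: 6.5 N at x=0.5168, with no more travel. Now to about 10 N and hold.

```bash
python3 -m inch '[[0,0.02,-0.006,0,0],[0,0.04,-0.012,0,0],[0,0.04,-0.012,0,0]]'|grep -E 'clock|eef|force'; for i in 1 2 3 4 5 6; do python3 -c "
from workcell import manip;s=manip.read_state();print(s['contact_force'])"; done|tail -2
```

```text
clock: 19.7
eef_pos: [0.5168, -0.0532, 0.0176]
contact_force: [-6.6, 2.3, 3.7]
[-6.62559431  2.28923756  3.70890759]
[-6.62559431  2.28923756  3.70890759]
```

```bash
python3 -m inch '[[0,0.02,-0.006,0,0],[0,0.03,-0.01,0,0],[0,0.03,-0.01,0,0]]'|grep -E 'clock|eef|force'; python3 -m inch '[[0,0,0,0,0],[0,0,0,0,0]]'|grep force
```

```text
clock: 20.0
eef_pos: [0.5169, -0.0532, 0.0176]
contact_force: [-6.3, 2.4, 4.3]
contact_force: [-7.7, 2.2, 5.2]
```

```bash
python3 -m inch '[[0,0.02,-0.006,0,0],[0,0.03,-0.01,0,0],[0,0.03,-0.01,0,0],[0,0.03,-0.01,0,0]]'|grep -E 'clock|eef|force'; python3 -m inch '[[0,0,0,0,0],[0,0,0,0,0]]'|grep force
```

```text
clock: 20.6
eef_pos: [0.5169, -0.0532, 0.0175]
contact_force: [-7.0, 2.1, 4.5]
contact_force: [-6.5, 2.7, 4.6]
```

```bash
python3 -m inch '[[0,0.02,-0.006,0,0],[0,0.04,-0.012,0,0],[0,0.05,-0.016,0,0],[0,0.05,-0.016,0,0]]'|grep -E 'clock|eef|force'; python3 -m inch '[[0,0,0,0,0],[0,0,0,0,0]]'|grep force
```

```text
clock: 21.2
eef_pos: [0.5169, -0.0532, 0.0174]
contact_force: [-8.3, 2.9, 4.8]
contact_force: [-7.6, 2.9, 5.3]
```

```bash
python3 -m inch '[[0,0.02,-0.006,0,0],[0,0.04,-0.012,0,0],[0,0.06,-0.018,0,0],[0,0.06,-0.018,0,0]]'|grep -E 'clock|eef|force'; python3 -m inch '[[0,0,0,0,0],[0,0,0,0,0]]'|grep force
```

```text
clock: 21.8
eef_pos: [0.5169, -0.0532, 0.0172]
contact_force: [-9.3, 2.5, 5.1]
contact_force: [-9.9, 3.2, 6.6]
```

About 10 N along the lane. Holding.

```bash
for r in a b c; do case $r in *) python3 -m inch '[[0,0,0,0,0],[0,0,0,0,0],[0,0,0,0,0],[0,0,0,0,0],[0,0,0,0,0]]'|grep force;; esac; done; python3 -m inch '[[0,-0.1,0.03,0,0],[0,-0.2,0.06,0,0],[0,-0.4,0.13,0,0],[0,-0.7,0.22,0,0],[0,-1.2,0.38,0,0],[0,-1.9,0.6,0,0],[0,-2.9,0.91,0,0],[0,-2.9,0.91,0,0],[0,-2.9,0.91,0,0]]'; python3 -m inch '[[0,0,0,3,0],[0,0,0,7,0],[0,-2,0.6,11,0],[0,-2,0.6,12,0],[0,-2,0.6,12,0],[0,-2,0.6,12,0]]'; python3 b.py w7
python3 - <<'E'
import cv2; i=cv2.imread("pics/w7.png");cv2.imwrite("pics/w7c.png",cv2.resize(i[100:330,210:510],None,fx=2.6,fy=2.6,interpolation=2))
E
```

```text
contact_force: [-9.8, 2.8, 6.0]
contact_force: [-10.1, 3.9, 6.6]
contact_force: [-9.3, 3.2, 5.8]
clock: 24.4
eef_pos: [0.4907, -0.045, 0.018]
orientation: [[0.001, 0.954, -0.301], [-0.0, -0.301, -0.954], [-1.0, 0.001, -0.0]]
contact_force: [0.5, -0.1, 0.3]
finger_gap: 0.0006
clock: 25.0
eef_pos: [0.4706, -0.0391, 0.1367]
orientation: [[-0.001, 0.954, -0.301], [0.0, -0.301, -0.954], [-1.0, -0.001, 0.0]]
contact_force: [0.4, 0.1, -0.3]
finger_gap: -0.0001
[ 0.4706 -0.0391  0.1367] [ 0.34196816 -0.39694031  0.04652246] -0.0001479872635250009
```

View pics/w7c.png

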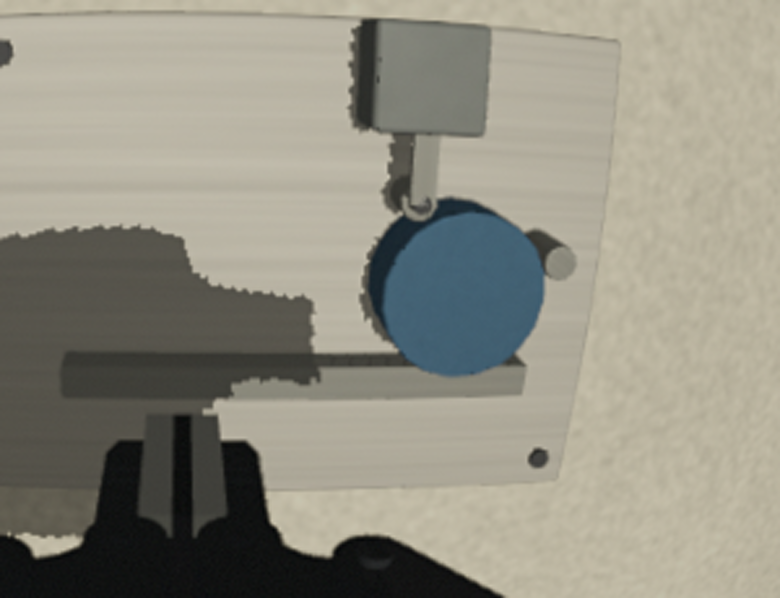

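The tile is at crop (464,293), touching the pin (560,263) and roller (418,207), along the fence. A numeric check:

Run:
```python
from w import *
f=wrist();o=lambda a:((a[0]+.5)/2.6-.5+210,(a[1]+.5)/2.6-.5+100)
P=lambda a,z:wz(f,*o(a),z)[:2]
t=(P((384,293),.036)+P((545,293),.036)+P((464,210),.036)+P((464,376),.036))/4
pin=P((560,263),.036);rol=P((418,207),.031);a,b=P((65,353),.012),P((515,355),.012)
n=(b-a)/np.linalg.norm(b-a);d=t-a
print("tile",t.round(4),"pin dist",np.linalg.norm(t-pin).round(4),"(.0342) roller",np.linalg.norm(t-rol).round(4),"(.034) fence",(n[0]*d[1]-n[1]*d[0]).round(4),"(.028)")
f=grab_frame("top");np.savez("pics/top1.npz",**{k:f[k] for k in("color","extrinsics","fx","fy","cx","cy")})
A=ld("top")["color"].astype(int);D=np.abs(cv2.GaussianBlur(A.astype(np.float32),(5,5),0)-cv2.GaussianBlur(f["color"].astype(np.float32),(5,5),0)).max(2)
for n,(u,v) in dict(green=(259,212),yellow=(224,179),cup=(198,259),plate=(267,161),jar=(243,245),brush=(170,195),bottle=(406,166),weight=(405,219),tape=(408,281),oldtile=(225,212)).items(): print(n,D[v-12:v+13,u-12:u+13].max().round())
```

```text
tile [ 0.5561 -0.0667] pin dist 0.0336 (.0342) roller 0.0317 (.034) fence 0.0309 (.028)
green 10.0
yellow 11.0
cup 10.0
plate 9.0
jar 10.0
brush 11.0
bottle 10.0
weight 10.0
tape 11.0
oldtile 103.0
```

Run:
```python
from w import *
f=wrist();hsv=cv2.cvtColor(f["color"],cv2.COLOR_RGB2HSV)
o=lambda a:((a[0]+.5)/2.6-.5+210,(a[1]+.5)/2.6-.5+100)
P=lambda a,z:wz(f,*o(a),z)[:2]
print(hsv[212,390],hsv[205,354],hsv[183,385])
m=cv2.inRange(hsv,(95,60,85),(130,255,255));c=max(cv2.findContours(m,0,1)[0],key=cv2.contourArea)
W=np.array([wz(f,*q[0],.036)[:2] for q in c]);A=np.c_[2*W,np.ones(len(W))];s=np.linalg.lstsq(A,(W**2).sum(1),rcond=None)[0];t=s[:2];r=np.sqrt(s[2]+t@t)
print("tile",t.round(4),r.round(4))
g=cv2.cvtColor(f["color"],cv2.COLOR_RGB2GRAY)
for z,A_,B in((.012,(65,353),(515,355)),(.026,(62,366),(525,367))):
    a,b=P(A_,z),P(B,z);n=(b-a)/np.linalg.norm(b-a);d=t-a;e=P((560,263),.036)-t
    print("z",z,"yaw",np.degrees(np.arctan2(n[1],n[0])).round(2),"fence gap",(n[0]*d[1]-n[1]*d[0]).round(4),"pin offset own",np.round([n@e,n[0]*e[1]-n[1]*e[0]],4),"want .032 .012")
```

```text
[100 109 115] [101  87  47] [101 113  97]
tile [ 0.5568 -0.0679] 0.0269
z 0.012 yaw -18.02 fence gap 0.0298 pin offset own [0.0303 0.012 ] want .032 .012
z 0.026 yaw -17.97 fence gap 0.0285 pin offset own [0.0303 0.012 ] want .032 .012
```

Fence distance comes out at 28.5 mm (28 wanted) and lateral pin offset at 12.0 mm (12 wanted), so the tile is seated. Handing in.

```bash
python3 -c "
from workcell import manip;s=manip.read_state();print(s['clock'],s['contact_force']);print(manip.finish_job())"
```

```text
25.2 [-0.52550851 -0.15683993 -1.07993542]
the job is handed in; nothing more can be done
None
```

I placed the blue tile flat at the entrance and let go, then pushed it along the fence past the plunger with the fingers shut. It stopped against the pin. I held it there at about 10 N for at least 1.5 s, backed off and handed in at 25.2 s. The highest push I read was about 11 N, though the force is only read at the end of each move.

**Last checks:**
- **Seating:** by circle fit, the tile centre is 28.5 mm from the fence (28 wanted), or 29.8 mm when measured from the fence's foot. Its offset to the pin is 30.3 mm along the lane and 12.0 mm across (32 and 12 wanted).
- **Check that disagreed:** a first hand-read of the same picture gave 30.9 mm to the fence and 31.7 mm to the roller. The tile cannot be closer than 34 mm to the roller, so I put this down to reading and calibration error of 2–3 mm. These checks therefore cannot rule out a gap smaller than that.
- **Circle fit size:** it gave a tile radius of 26.9 mm against the true 28 mm, so it is slightly off too.
- **Other things on the table:** all nine unchanged between the first and last top pictures.
- **Robot:** clear of everything at hand-in, with no contact force beyond sensor noise (about 1 N).

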